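Weigh a batch of salvaged drives on the beam balance

ROBOT

A 6-joint arm with a two-finger parallel gripper is mounted at the origin on a cart in front of the work surface, level with it; the furniture and walls round the work are solid. World frame = base frame: x ahead of the robot, y to its left, z up, the work surface at z = 0. Lengths are in m, angles in rad, forces in N, time in s.
With the tool pointing down it reaches from about 0.375 to 0.9 m from the base axis. Payload 3.1 kg.
Tool frame: the origin (TCP) lies at the very end of the fingers, on their centre line; the grasp point (between the pads) lies 19 mm behind it (r.tcp_to_grasp is the distance from the TCP to the grasp point, in m); z points along the fingers, y is the line along which they close (so a half turn about z gives the same grasp; the last joint's range is limited). The gripper opens to 85 mm and grips with 20 to 120 N. Pads are 22 mm wide; open, the fingers measure 114 mm over their backs; the gripper's body (76 mm by 85 mm) begins 54 mm behind the grasp point. The pads swing forward as they close: fully open they stand 13 mm farther back than shut.
Start: joints at [1.05, 0.527, 1.433, -0, 1.181, -0.178], TCP at [0.209, 0.589, 0.231] pointing down, gripper open.
Joint ranges: [-3.08, 3.08], [-0.75, 2.2], [0.22, 2.44], [-1.43, 4.57], [0, 2.65], [-2.85, 2.85]. Speed limits (rad/s): [2.79, 2.79, 3.14, 3.14, 3.14, 3.14].

INTERFACE

Orientations are given as a rotation vector (axis times angle).
In Python, from bench import r, snapshot, camera_model gives the robot as it stands.
- The arm moves only by the tool apply_moves, never from a script. Its argument "motion" is text: rows parted by semicolons, each of 6 numbers parted by spaces: the shift along the tool's x, y, z in cm, then the turn, a rotation vector about the tool's x, y, z in degrees. A call has 1 to 8 rows; each row is the pose to reach, as a shift and turn from the pose commanded when the call began, along the tool's axes at that moment; what a row does not reach only later rows make up. A row lasts 1/8 s, in which the tool goes at most 62.5 mm and 10.7 degrees, less where a joint would pass 70% of its speed; a pose out of reach is approached as far as the arm can. A call with a gripper value outside its range is refused whole. "grip" is the opening, from 0 (shut) to 1 (fully open), set as the call begins (left out, the last holds). The fingers move at their own pace and stop on an object; "newtons" is the grip in N (left out, the last holds). Time passes only in rows, so rows that repeat a pose let the fingers close. It gives the time, the measured TCP pose, the force, the opening and the grip force at its end, in the units of the state.
- r.get_state(): the state, without advancing time (a new reading comes with each control period).
- snapshot(name): name is "scene" or "top" or "wrist"; returns the picture (420x560x3 uint8, red, green, blue); there is no depth.
- camera_model(name): a dict with "mtx" (3x3 intrinsics, pixels), "dist" ([k1, k2, p1, p2, k3] as OpenCV has them; the pictures are not rectified), "R" (3x3) and "t" (3): a world point X has camera coordinates R X + t. Camera axes: x right, y down, z forward; pixel columns grow to the right and rows downward; lengths in m; the calibration is good to about 2 mm. A picture is of the moment at which its call begins: read the wrist's pose just before it. camera_model takes no time and is no camera call; for the wrist camera it gives the pose at the moment of the call.
- r.finish_job(): hands the job in; it is judged then, once.
The state is a dict: "clock": time; "joint_pos": joint angles; "qvel": joint speeds; "joint_torque": joint torques, N m; "eef_pos": TCP position; "tool_rot": TCP orientation; "contact_force": force on the tool from outside, world axes, zero at the start; "ft_torque": the same for the moment, N m; "finger_gap": finger opening in m; "gripper_force": force on a finger pad.
Only numpy, scipy, OpenCV 4.12 (cv2) and the standard library are available. Lean on these libraries where they do the work, as an engineer would, in place of code of your own. Each camera call takes 0.05 s, during which the arm holds its last target. There are 200 camera calls.

TASK

Weigh the loose hard disks. First run the sliding weight of the beam balance back against its zero stop (the end near the pan); then stack every loose drive squarely and flat on top of the banded drives that already lie on the pan - how high that pile stands is not known, so feel for its top and let go of a drive only once it rests on it, never drop it. Only when all are on the pile, slide the weight out along the beam until the beam stands level.

Things in the scene. Friction and masses are not known exactly. Their poses are not given: they have to be found in the camera images.
- drive1: a 2.5 inch hard disk, silver grey with a dark label, lying flat, label up: 100 mm along its x, 70 mm along its y, 8.5 mm thick, about 0.1 kg (varies by a quarter); origin at the centre of its underside, z up. It may be absent (two or three drives are there). Best picked from above across its 70 mm width, near the middle of its length.
- drive2: a 2.5 inch hard disk, silver grey with a dark label, lying flat, label up: 100 mm along its x, 70 mm along its y, 8.5 mm thick, about 0.1 kg (varies by a quarter); origin at the centre of its underside, z up. It may be absent (two or three drives are there). Best picked from above across its 70 mm width, near the middle of its length.
- drive3: a 2.5 inch hard disk, silver grey with a dark label, lying flat, label up: 100 mm along its x, 70 mm along its y, 8.5 mm thick, about 0.1 kg (varies by a quarter); origin at the centre of its underside, z up. It may be absent (two or three drives are there). Best picked from above across its 70 mm width, near the middle of its length.
- balance: fixed grey base of the beam balance, 12 mm high; origin on the bench right under the hinge, which is 50 mm up between two cheeks (64 mm high). Its y axis runs along the beam from hinge to sliding weight; the pan is on its -y side, 100 mm from the hinge. Within 0.12 rad of square to the bench.
- level_mark (a point): wide black mark on the index post (90 mm high) at the beam's far end, 303 mm from the hinge, 50 mm above the bench; the beam's pointer is opposite this mark when the beam is level. White marks above and below.
- beam (a joint): tilt of the beam (rad): 0 level, -0.06 on its stop with the pan down (as at the start), +0.06 on its stop with the pan up. It settles in about a second. Between the stops, moving the weight 10 mm outwards raises it by about 0.024. With all drives loaded the level point lies between 80 and 178 mm of weight travel, depending on hidden masses.
- poise (a joint): travel of the sliding weight along the beam (m): 0 = against the zero stop near the hinge (its centre then 67 mm from the hinge), growing outwards, away from the pan, to 0.18. It stays where it is left (about 2.5 N of friction).
- knob (a point): middle of the upright round steel knob (20 mm diameter, 30 mm high) on the sliding weight, a dark steel block 40 x 50 x 34 mm round the beam. The point lies 37 mm above the beam's middle, 15 mm below the knob's top, 20 mm above the block's top. Pinch it from above and carry it along the beam; its height follows the beam's tilt by up to 15 mm.
- pan_top (a point): centre of the steel pan's flat top, 110 mm (x) by 104 mm (y), fixed to the beam: horizontal, 69 mm above the bench while the pan is down, leaning 0.06 rad when level; axes as the balance's. Four posts (8 mm thick, 48 mm high) at x +-47, y +-46 mm. Between them, within 6 mm of centre, a banded pack of 1 to 3 drives, length along x: its top is 8.5 to 25.5 mm above this point, not reported.
Mind the look-alikes: they are no part of the job. What is shaped like the drive2 but green is not meant.

How it is judged:
On the way, in this order (a step that is already met when the one before it is completed fails the run):
1. the sliding weight is run back against its zero stop (value of joint poise below 0.006 m), for 0.2 s.
2. every loose drive lies square and flat on the pile, released, with the weight still at its zero stop (x of drive1 in the frame of pan_top between -0.02 and 0.02 m and y of drive1 in the frame of pan_top between -0.02 and 0.02 m and z of drive1 in the frame of pan_top between 0.006 and 0.055 m and angle between each of drive1, drive2, drive3's own z axis and vertical below 0.15 rad and angle between the x axis of each of drive1, drive2, drive3 and the x axis of pan_top, either way round below 0.2 rad and linear speed of each of drive1, drive2, drive3 below 0.03 m/s and x of drive2 in the frame of pan_top between -0.02 and 0.02 m and y of drive2 in the frame of pan_top between -0.02 and 0.02 m and z of drive2 in the frame of pan_top between 0.006 and 0.055 m and x of drive3 in the frame of pan_top between -0.02 and 0.02 m and y of drive3 in the frame of pan_top between -0.02 and 0.02 m and z of drive3 in the frame of pan_top between 0.006 and 0.055 m and contact force between the fingers and drive1 below 0.1 N and contact force between the fingers and drive2 below 0.1 N and contact force between the fingers and drive3 below 0.1 N and value of joint poise below 0.012 m), for 0.3 s.
At the end, for the whole second after the job is handed in: Every loose drive lies on the pile on the pan, flat, within 20 mm of the pan's centre along each of its axes and 0.2 rad of square (length along the pan's x), and the beam is at rest within 0.015 rad of level (x of drive1 in the frame of pan_top between -0.02 and 0.02 m and y of drive1 in the frame of pan_top between -0.02 and 0.02 m and z of drive1 in the frame of pan_top between 0.006 and 0.055 m and angle between each of drive1, drive2, drive3's own z axis and vertical below 0.15 rad and angle between the x axis of each of drive1, drive2, drive3 and the x axis of pan_top, either way round below 0.2 rad and linear speed of each of drive1, drive2, drive3 below 0.03 m/s and x of drive2 in the frame of pan_top between -0.02 and 0.02 m and y of drive2 in the frame of pan_top between -0.02 and 0.02 m and z of drive2 in the frame of pan_top between 0.006 and 0.055 m and x of drive3 in the frame of pan_top between -0.02 and 0.02 m and y of drive3 in the frame of pan_top between -0.02 and 0.02 m and z of drive3 in the frame of pan_top between 0.006 and 0.055 m and value of joint beam between -0.015 and 0.015 rad and velocity of joint beam between -0.05 and 0.05 rad/s); the robot touches nothing.
It fails at once if a drive is dropped on to the pile: it falls free, touching nothing, faster than 0.4 m/s (a fall of about 8 mm) over the pan, close to the gripper ((contact force between drive1 and anything else below 0.01 N and linear speed of drive1 above 0.4 m/s and horizontal distance between drive1 and pan_top below 0.07 m and z of drive1 in the frame of pan_top above 0 m and distance between drive1 and the grasp point below 0.1 m) or (contact force between drive2 and anything else below 0.01 N and linear speed of drive2 above 0.4 m/s and horizontal distance between drive2 and pan_top below 0.07 m and z of drive2 in the frame of pan_top above 0 m and distance between drive2 and the grasp point below 0.1 m) or (contact force between drive3 and anything else below 0.01 N and linear speed of drive3 above 0.4 m/s and horizontal distance between drive3 and pan_top below 0.07 m and z of drive3 in the frame of pan_top above 0 m and distance between drive3 and the grasp point below 0.1 m)).
Of drive1, drive2, drive3 only 2 to 3 are there at a start; the rules pass over those that are not, and their reading is None.
Of pack1, pack2, pack3 only 1 to 1 are there at a start; the rules pass over those that are not, and their reading is None.
At some moment in a run one of drive1, drive2, drive3 may be knocked a few centimetres aside while the robot is not near it.
It also fails if it takes over 210 s, if anything falls off the work surface, if the arm or the gripper's body presses on something with over 40 N, if the wrist force passes 120 N, or if a joint passes its speed limit or range.

## Working session

There is one attempt and no reset: what is moved stays moved. The work goes in short steps, Python scripts to look and compute and a tool call to move; the robot and the scene stay as the last step left them, time stands still between calls to the robot, and variables do not carry over. Pictures are saved under pics/ and viewed, at most 14 in all, crops included, and the job is handed in when it is done.

Besides the shell and the picture viewer there is one more tool, called by a JSON object that holds its "name" and its "arguments". apply_moves: Moves the arm, as the interface text tells. Its arguments: {"type":"object","properties":{"motion":{"type":"string"},"grip":{"type":"number"},"newtons":{"type":"number"}},"required":["motion"]}

```bash
ls; mkdir -p pics; python3 - <<'E'
from bench import r, snapshot, camera_model
import cv2
for n in("scene","top"):
    im=snapshot(n); cv2.imwrite(f"pics/{n}0.png",im[:,:,::-1])
    c=camera_model(n); print(n,c["mtx"],c["dist"],c["R"],c["t"])
s=r.get_state();print(s)
E
```

```text
pics
scene [[485.14563132   0.         276.60218528]
 [  0.         485.14563132 211.81804219]
 [  0.           0.           1.        ]] [-0.16899965  0.          0.          0.          0.        ] [[-0.80603063 -0.591571    0.01893085]
 [-0.25713052  0.32117988 -0.91144247]
 [ 0.53310273 -0.73951825 -0.41099178]] [0.48872559 0.14972903 1.49935193]
top [[417.90471481   0.         273.72158406]
 [  0.         417.90471481 209.54792718]
 [  0.           0.           1.        ]] [-0.02801893  0.          0.          0.          0.        ] [[ 0.0241822  -0.99970272  0.0031147 ]
 [-0.98541759 -0.02436132 -0.16840042]
 [ 0.16842624  0.00100301 -0.98571375]] [0.16821253 0.4743293  1.0753582 ]
{'clock': 0.1, 'joint_pos': array([ 1.05049613e+00,  5.28408300e-01,  1.43376276e+00,  1.81735138e-06,
        1.18144588e+00, -1.78528048e-01]), 'qvel': array([ 0.0006972 , -0.00075879, -0.00270513,  0.00016368, -0.00104925,
        0.00059018]), 'joint_torque': array([ 9.23533153e-04, -4.43306351e+01, -1.78586519e+01, -1.79923923e-04,
        3.83628052e-03,  9.64964386e-06]), 'eef_pos': array([0.20913259, 0.58828136, 0.23041356]), 'tool_rot': array([-5.34128090e-01, -3.09514764e+00,  2.98602654e-03]), 'contact_force': array([ 0.1463621 ,  0.49898054, -0.82553523]), 'ft_torque': array([ 0.04471956,  0.02574648, -0.00755467]), 'gripper_force': 0.0, 'finger_gap': 0.08528166370990428}
```

View pics/top0.png

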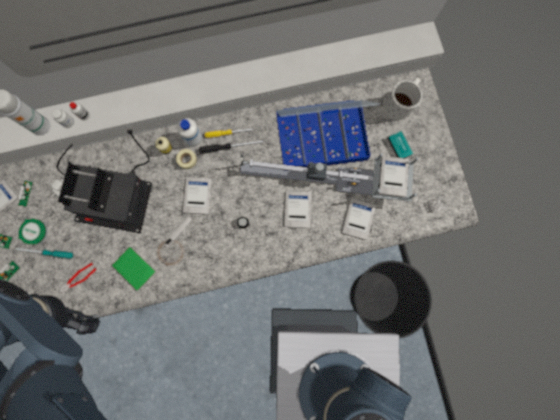

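View pics/scene0.png

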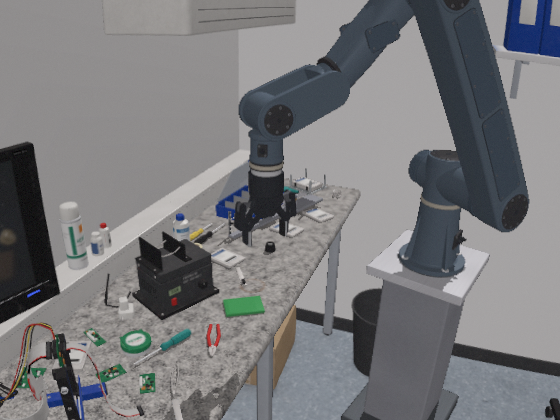

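The top view shows the balance with its beam from about (238,168) to the pan at (395,177), and loose drives near (197,196), (298,210) and (359,220). The green look-alike is at (133,268).

```bash
cat > h.py <<'E'
import numpy as np, cv2
from bench import r, snapshot, camera_model
from scipy.spatial.transform import Rotation as Ro
def cast(c,px,z):
    p=cv2.undistortPoints(np.array(px,float).reshape(-1,1,2),c["mtx"],c["dist"]).reshape(-1,2)
    d=np.c_[p,np.ones(len(p))]@c["R"]; o=-c["R"].T@c["t"]
    return o+d*((z-o[2])/d[:,2])[:,None]
def proj(c,X):
    return cv2.projectPoints(np.array(X,float).reshape(-1,1,3),cv2.Rodrigues(c["R"])[0],c["t"],c["mtx"],c["dist"])[0].reshape(-1,2)
def st():
    s=r.get_state(); return s, Ro.from_rotvec(s["tool_rot"]).as_matrix()
def togo(X,yaw=None):
    """shift (cm) in tool axes to world TCP X, and turn (deg) about tool z so that tool y lies along world angle yaw (mod pi); also tilt correction"""
    s,R=st(); d=R.T@(np.array(X)-s["eef_pos"])*100
    out=[d.round(2)]
    if yaw is not None:
        y=np.array([np.cos(yaw),np.sin(yaw),0]); z=np.array([0,0,-1.])
        best=None
        for sg in(1,-1):
            T=np.c_[np.cross(sg*y,z),sg*y,z]; v=Ro.from_matrix(R.T@T).as_rotvec(degrees=True)
            if best is None or np.linalg.norm(v)<np.linalg.norm(best): best=v
        out.append(best.round(2))
    return out
E
python3 - <<'E'
from h import *
im=cv2.imread("pics/top0.png")
cv2.imwrite("pics/topc.png",cv2.resize(im[120:250,170:430],None,fx=3,fy=3,interpolation=cv2.INTER_CUBIC))
c=camera_model("top")
print(cast(c,[[197,196],[298,210],[359,220],[395,177],[133,268]],.009).round(3))
hsv=cv2.cvtColor(im,cv2.COLOR_BGR2HSV)
m=((hsv[:,:,2]>195)&(hsv[:,:,1]<40)).astype(np.uint8); m[:,:150]=0
m=cv2.morphologyEx(m,cv2.MORPH_CLOSE,np.ones((9,9)))
for k in cv2.findContours(m,0,2)[0]:
    if cv2.contourArea(k)>300:
        q=cv2.minAreaRect(k); b=cast(c,cv2.boxPoints(q),.0085); print(q, b.mean(0).round(3),[np.linalg.norm(b[i]-b[i-1]).round(3) for i in(1,2)],[np.degrees(np.arctan2(*(b[i]-b[i-1])[[1,0]])).round(1) for i in(1,2)])
E
```

```text
[[ 0.508  0.392  0.009]
 [ 0.476  0.113  0.009]
 [ 0.452 -0.054  0.009]
 [ 0.576 -0.156  0.009]
 [ 0.307  0.554  0.009]]
```

View pics/topc.png

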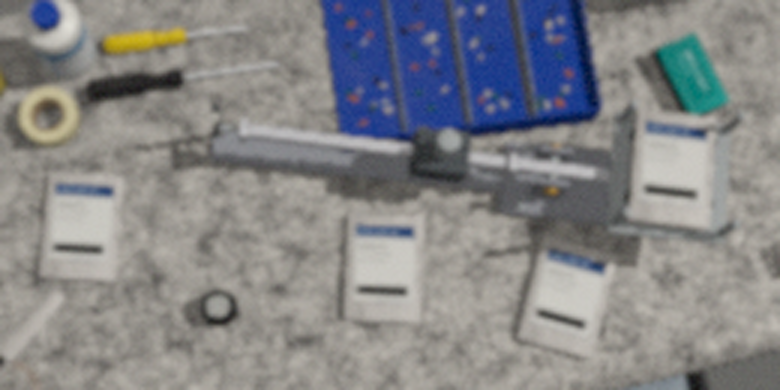

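Three loose drives (crop centres about (82,229), (383,267), (567,299)). The knob is at crop (450,140), the pan with its pack at (672,170), and the index post at (195,150). The teal box, washer and green drive are not part of the job.

```bash
python3 - <<'E'
from h import *
c=camera_model("top")
f=lambda P,z: cast(c,np.array(P)/3+[170,120],z).round(4)
k=f([[450,138]],.11)[0]; print("knob",k)
pan=f([[645,122],[710,125],[705,225],[632,218]],.085); print("pan",pan,pan.mean(0))
print("rail",f([[245,130],[595,175]],[.06]))
print("to knob",togo([k[0],k[1],.25],np.pi/2))
w=camera_model("wrist"); s,R=st()
print("cam in tool: pos",R.T@(-w["R"].T@w["t"]-s["eef_pos"]), "axes rows\n",(w["R"]@R).round(3)); print(w["mtx"],w["dist"])
for P in([(50,178),(122,180),(115,280),(40,277)],[(348,215),(423,215),(418,320),(343,318)],[(545,240),(615,260),(590,355),(520,340)]):
    q=f(P,.0085); print(q.mean(0))
E
```

```text
knob [0.5735 0.0646 0.11  ]
pan [[ 0.5995 -0.1086  0.085 ]
 [ 0.5983 -0.1657  0.085 ]
 [ 0.5089 -0.1586  0.085 ]
 [ 0.5135 -0.0955  0.085 ]] [ 0.55505 -0.1321   0.085  ]
rail [[ 0.5904  0.2417  0.06  ]
 [ 0.5571 -0.0698  0.06  ]]
to knob [array([-51.88, -37.13,  -1.9 ]), array([ -0.11,  -0.04, -19.58])]
cam in tool: pos [ 0.06562747  0.00099314 -0.14357695] axes rows
 [[ 0.     1.     0.   ]
 [-0.965  0.    -0.262]
 [-0.262  0.     0.965]]
[[293.18244548   0.         282.73847646]
 [  0.         293.18244548 210.87662918]
 [  0.           0.           1.        ]] [-0.00902683  0.          0.          0.          0.        ]
[0.5078   0.391775 0.0085  ]
[0.478975 0.114075 0.0085  ]
[ 0.453675 -0.05495   0.0085  ]
```

{"name": "apply_moves", "arguments": {"motion": "-6 -4.3 -0.2 0 0 -5; -12 -8.6 -0.4 0 0 -10; -16.8 -12 -0.6 0 0 -15; -21.6 -15.4 -0.8 0 0 -19.6; -26.4 -18.9 -1 0 0 -19.6; -31.2 -22.3 -1.2 0 0 -19.6; -36 -25.8 -1.4 0 0 -19.6; -40.8 -29.2 -1.6 0 0 -19.6", "grip": 1}}

```text
clock: 1.1
eef_pos: [0.4955, 0.1768, 0.2471]
tool_rot: [0.0, -3.141, -0.0]
contact_force: [0.7, 0.7, -0.2]
finger_gap: 0.0855
gripper_force: 0.0
```

```bash
python3 - <<'E'
from h import *
print(st()[0]["eef_pos"],togo([.57,.02,.27],np.pi/2))
E
```

```text
[0.49549525 0.17677837 0.24709415] [array([ -7.45, -15.68,  -2.3 ]), array([ 0.01, -0.03,  0.01])]
```

{"name": "apply_moves", "arguments": {"motion": "-2.5 -5.2 -0.8 0 0 0; -5 -10.4 -1.6 0 0 0; -7.5 -15.7 -2.3 0 0 0; -7.5 -15.7 -2.3 0 0 0; -7.5 -15.7 -2.3 0 0 0"}}

```text
clock: 1.72
eef_pos: [0.5691, 0.0217, 0.2695]
tool_rot: [-0.001, -3.14, -0.001]
contact_force: [-0.3, -0.2, -0.7]
finger_gap: 0.0857
gripper_force: 0.0
```

```bash
python3 - <<'E'
from h import *
import pickle
s,_=st(); c=camera_model("wrist"); im=snapshot("wrist"); cv2.imwrite("pics/w1.png",im[:,:,::-1]); pickle.dump(c,open("w1.pkl","wb")); print(s["eef_pos"],s["tool_rot"])
E
```

```text
[0.56910288 0.02171187 0.26954969] [-9.85922097e-04 -3.13955000e+00 -1.27907937e-03]
```

View pics/w1.png

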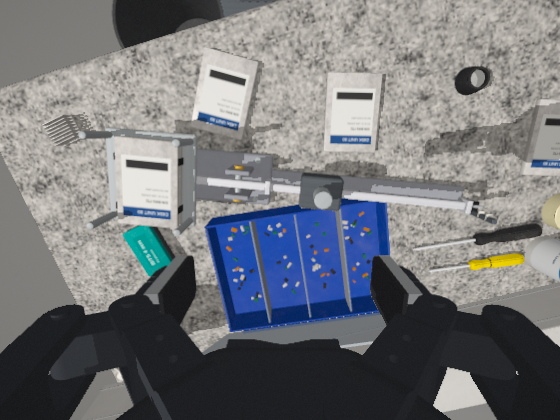

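Wrist view: knob top at (323,200), pan pack centred at (148,178), post tops at about (83,135), (195,134), (92,224), (187,226). Drive C is at about (226,90), drive B at (354,112), and drive A at the right edge.

```bash
python3 - <<'E'
from h import *
import pickle
c=pickle.load(open("w1.pkl","rb"))
im=cv2.imread("pics/w1.png")
print("knob",cast(c,[[323,200]],.111).round(4))
print("rail",cast(c,[[207,181],[467,207]],.06).round(4))
for P,z in(([(206,48),(260,61),(243,131),(195,117)],.0085),([(328,73),(383,73),(378,150),(325,150)],.0085),([(122,139),(176,138),(175,216),(122,219)],.0855)):
    q=cast(c,P,z); print("drive",q.mean(0).round(4),np.linalg.norm(np.diff(q,axis=0),axis=1).round(3), [np.degrees(np.arctan2(*(q[i]-q[j])[[1,0]])).round(1) for i,j in((0,3),(1,2))])
cv2.imwrite("pics/w1c.png",cv2.resize(im[20:260,60:380],None,fx=2.5,fy=2.5,interpolation=cv2.INTER_CUBIC))
E
```

```text
knob [[0.5736 0.0651 0.111 ]]
rail [[ 0.5615 -0.0694  0.06  ]
 [ 0.5943  0.2527  0.06  ]]
drive [ 0.4519 -0.0506  0.0085] [0.069 0.089 0.065] [np.float64(166.4), np.float64(164.0)]
drive [0.4795 0.1156 0.0085] [0.07  0.096 0.072] [np.float64(179.8), np.float64(-179.1)]
drive [ 0.5555 -0.1285  0.0855] [0.059 0.089 0.063] [np.float64(171.9), np.float64(173.9)]
```

View pics/w1c.png

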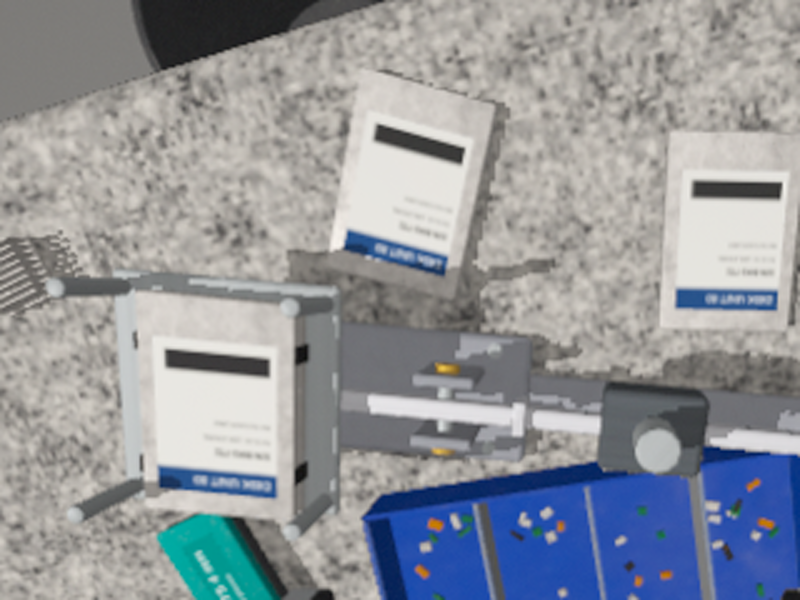

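```bash
python3 - <<'E'
from h import *
import pickle
c=pickle.load(open("w1.pkl","rb"))
f=lambda P,z: cast(c,np.array(P,float)/2.5+[60,20],z)
p=f([(55,288),(290,306),(290,530),(77,516)],.117);print("posts",p.round(4),p.mean(0).round(4),np.linalg.norm(p-np.roll(p,1,0),axis=1).round(3))
h=f([(444,410)],.05)[0];print("hinge",h)
y=np.array([np.sin(np.radians(5.8)),np.cos(np.radians(5.8)),0])
print("pan from hinge",h-.1*y, "knob along",(np.array([.5736,.0651,0])-h)@y, "off",(np.array([.5736,.0651,0])-h)@[y[1],-y[0],0])
for z in(.0775,.086,.0945):
    q=f([(138,292),(300,308),(295,520),(148,500)],z); print(z,q.mean(0).round(4),np.linalg.norm(q-np.roll(q,1,0),axis=1).round(3))
for P in([(366,72),(500,102),(457,298),(332,255)],[(668,133),(806,133),(796,328),(660,326)]):
    q=f(P,.0085); print("drive",q.mean(0).round(4),np.linalg.norm(q-np.roll(q,1,0),axis=1).round(3),[np.degrees(np.arctan2(*(q[i]-q[j])[[1,0]])).round(1) for i,j in((0,3),(1,2))])
print(togo([.5737,.065,.16],np.radians(84.2)))
E
```

```text
posts [[ 0.5067 -0.1746  0.117 ]
 [ 0.5139 -0.0826  0.117 ]
 [ 0.6071 -0.0915  0.117 ]
 [ 0.6009 -0.1819  0.117 ]] [ 0.5572 -0.1327  0.117 ] [0.094 0.092 0.094 0.091]
hinge [ 0.56698397 -0.03391442  0.05      ]
pan from hinge [ 0.55687834 -0.13340249  0.05      ] knob along 0.09917612555284012 off -0.003423870930619182
0.0775 [ 0.5616 -0.1334  0.0775] [0.097 0.072 0.1   0.07 ]
0.086 [ 0.5602 -0.1294  0.086 ] [0.095 0.07  0.098 0.069]
0.0945 [ 0.5587 -0.1255  0.0945] [0.092 0.068 0.095 0.067]
drive [ 0.4564 -0.0515  0.0085] [0.091 0.068 0.099 0.069] [np.float64(164.8), np.float64(165.4)]
drive [0.4802 0.115  0.0085] [0.096 0.07  0.098 0.074] [np.float64(179.6), np.float64(-178.3)]
[array([-0.51,  4.25, 10.96]), array([ 0.04, -0.12,  5.84])]
```

{"name": "apply_moves", "arguments": {"motion": "-0.2 1.5 4.3 0 0 2; -0.3 3 8.6 0 0 4; -0.4 4.4 12.9 0 0 5.8; -0.4 4.4 12.9 0 0 5.8; -0.4 4.4 12.9 0 0 5.8", "grip": 0.55, "newtons": 30}}

```text
clock: 2.4
eef_pos: [0.5744, 0.0662, 0.1425]
tool_rot: [0.155, 3.136, -0.0]
contact_force: [1.3, 1.5, 0.5]
finger_gap: 0.0467
gripper_force: 0.0
```

```bash
python3 - <<'E'
from h import *
print(st()[0]["eef_pos"],togo([.5737,.065,.083],np.radians(84.2)))
c=camera_model("wrist"); im=snapshot("wrist"); cv2.imwrite("pics/w2.png",im[:,:,::-1])
E
```

```text
[0.5744016  0.06623511 0.14245531] [array([ 0.07, -0.13,  5.95]), array([-0.01,  0.1 ,  0.14])]
```

View pics/w2.png

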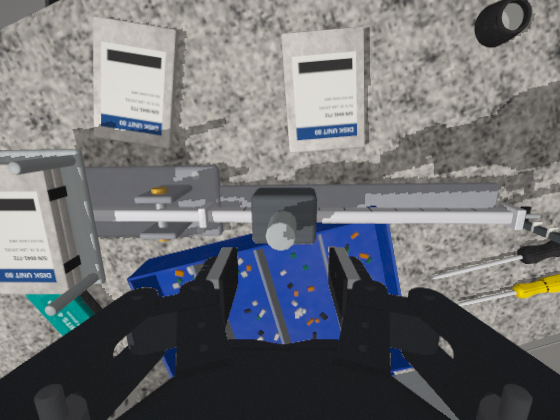

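The fingers straddle the knob (280,234), so I'll descend, pinch it and slide it in.

{"name": "apply_moves", "arguments": {"motion": "0 -0.1 3 0 0 0; 0 -0.1 5.9 0 0 0; 0 -0.1 5.9 0 0 0; 0 -0.1 5.9 0 0 0"}}

```text
clock: 2.95
eef_pos: [0.5753, 0.0643, 0.0842]
tool_rot: [0.159, 3.134, -0.0]
contact_force: [-0.2, -0.1, 0.3]
finger_gap: 0.0469
gripper_force: 0.0
```

{"name": "apply_moves", "arguments": {"motion": "0 0 0 0 0 0; 0 0 0 0 0 0; 0 0 0 0 0 0; 0 0 0 0 0 0", "grip": 0.15}}

```text
clock: 3.45
eef_pos: [0.5749, 0.065, 0.0827]
tool_rot: [0.159, 3.135, 0.001]
contact_force: [1.4, 1.9, 1.4]
finger_gap: 0.0191
gripper_force: 29.1
```

{"name": "apply_moves", "arguments": {"motion": "0 -1 0 0 0 0; 0 -2 0 0 0 0; 0 -2.8 0.1 0 0 0; 0 -3.2 0.2 0 0 0; 0 -3.5 0.2 0 0 0; 0 -3.7 0.2 0 0 0; 0 -3.7 0.2 0 0 0"}}

```text
clock: 4.32
eef_pos: [0.5717, 0.0299, 0.0816]
tool_rot: [0.162, 3.133, 0.006]
contact_force: [5.1, 9.2, 7.0]
finger_gap: 0.0191
gripper_force: 31.6
```

Stopped with 9 N pushing back, so the weight is at the zero stop. Release and rise, then on to drive C.

{"name": "apply_moves", "arguments": {"motion": "0 0 0 0 0 0; 0 0 0 0 0 0; 0 0 -0.5 0 0 0; 0 0 -5 0 0 0; 0 0 -10 0 0 0; 0 0 -16 0 0 0", "grip": 0.5}}

```text
clock: 5.08
eef_pos: [0.5685, 0.0275, 0.2408]
tool_rot: [-0.159, -3.133, 0.0]
contact_force: [1.3, 0.7, 0.3]
finger_gap: 0.0428
gripper_force: 0.0
```

```bash
python3 - <<'E'
from h import *
print(st()[0]["eef_pos"],togo([.475,-.051,.18],np.radians(75)))
E
```

```text
[0.56849533 0.02747743 0.24078562] [array([ 8.48, -8.75,  6.12]), array([-0.05, -0.24,  9.2 ])]
```

{"name": "apply_moves", "arguments": {"motion": "2.8 -2.9 2 0 0 3; 5.6 -5.8 4 0 0 6; 8.5 -8.7 6.1 0 0 9.2; 8.5 -8.7 6.1 0 0 9.2; 8.5 -8.7 6.1 0 0 9.2; 8.5 -8.7 6.1 0 0 9.2", "grip": 1}}

```text
clock: 5.82
eef_pos: [0.4782, -0.0501, 0.1799]
tool_rot: [0.408, 3.113, -0.001]
contact_force: [0.2, 0.8, 0.6]
finger_gap: 0.0852
gripper_force: 0.0
```

```bash
cat >> h.py <<'E'
def look(name):
    import pickle
    c=camera_model("wrist"); im=snapshot("wrist")[:,:,::-1]; cv2.imwrite(f"pics/{name}.png",im); pickle.dump(c,open(name+".pkl","wb")); return c,im
def finddrive(c,im,X,z=.0085):
    """label (white rectangle) of the drive nearest world X: centre, size, axis angle"""
    hsv=cv2.cvtColor(im,cv2.COLOR_BGR2HSV)
    m=((hsv[:,:,2]>222)&(hsv[:,:,1]<25)).astype(np.uint8)
    bl=(cv2.inRange(hsv,(100,120,50),(125,255,200))>0).astype(np.uint8)
    m=cv2.morphologyEx(m|bl,cv2.MORPH_OPEN,np.ones((4,4))); m=cv2.morphologyEx(m,cv2.MORPH_CLOSE,np.ones((11,11)))
    u=proj(c,[X])[0]; out=[]
    for k in cv2.findContours(m,0,2)[0]:
        if cv2.contourArea(k)<400: continue
        b=cast(c,k.reshape(-1,2),z)[:,:2]; q=cv2.minAreaRect(b.astype(np.float32)*1000)
        bp=cv2.boxPoints(q); e=[bp[1]-bp[0],bp[2]-bp[1]]; l=max(e,key=np.linalg.norm)
        out.append((np.hypot(*(np.array(q[0])/1000-X[:2])),np.array(q[0]).round(1),np.array(q[1]).round(1),np.degrees(np.arctan2(l[1],l[0])).round(1)%180))
    return sorted(out,key=lambda o:o[0])[:3]
E
python3 - <<'E'
from h import *
c,im=look("w3"); print(st()[0]["eef_pos"]); print(*finddrive(c,im,[.456,-.052,.0085]),sep="\n")
E
```

```text
[ 0.47802416 -0.04997931  0.17983697]
(np.float64(0.00717579402687854), array([462.6, -54.9]), array([54.3, 68.7]), np.float32(165.1))
(np.float64(0.1691728726433024), array([488.3, 114.1]), array([53. , 63.9]), np.float32(178.4))
(np.float64(0.1875226924601727), array([ 606.6, -163.8]), array([ 72.2, 110. ]), np.float32(173.2))
```

View pics/w3.png

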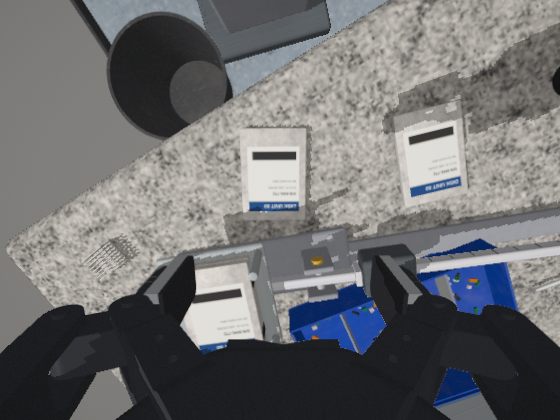

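Drive C fills (242,128)–(305,218), aligned with the tool. The posts are clear of it.

```bash
python3 - <<'E'
from h import *
import pickle
c=pickle.load(open("w3.pkl","rb"))
q=cast(c,[(242,128),(307,128),(305,218),(241,216)],.0085); print(q.mean(0),np.linalg.norm(q-np.roll(q,1,0),axis=1))
D=q.mean(0); a=np.radians(165); 
print(togo([D[0]+.012*np.cos(a),D[1]+.012*np.sin(a),.004],np.radians(75)))
E
```

```text
[ 0.45609435 -0.05331936  0.0085    ] [0.09492848 0.06722252 0.09713882 0.07169546]
[array([ 3.27, -0.88, 17.58]), array([-0.01,  0.12,  0.09])]
```

{"name": "apply_moves", "arguments": {"motion": "1 -0.3 5 0 0 0; 2 -0.6 10 0 0 0; 3.2 -0.9 14 0 0 0; 3.2 -0.9 14 0 0 0; 3.2 -0.9 14 0 0 0"}}

```text
clock: 6.5
eef_pos: [0.4453, -0.0509, 0.0401]
tool_rot: [0.408, 3.112, -0.001]
contact_force: [-0.2, -0.1, -0.4]
finger_gap: 0.0853
gripper_force: 0.0
```

```bash
python3 - <<'E'
from h import *
a=np.radians(165)
print(togo([.456+.012*np.cos(a),-.0527+.012*np.sin(a),.004],np.radians(75)))
E
```

```text
[array([0.13, 0.1 , 3.61]), array([-0.02,  0.17,  0.06])]
```

{"name": "apply_moves", "arguments": {"motion": "0.1 0.1 2 0 0 0; 0.1 0.1 3.2 0 0 0; 0.1 0.1 3.5 0 0 0; 0.1 0.1 3.5 0 0 0"}}

```text
clock: 7.0
eef_pos: [0.4433, -0.0495, 0.0047]
tool_rot: [0.409, 3.114, -0.0]
contact_force: [0.4, 0.3, 0.4]
finger_gap: 0.0852
gripper_force: 0.0
```

{"name": "apply_moves", "arguments": {"motion": "0 0 0.1 0 0 0; 0 0 0.3 0 0 0; 0 0 0.5 0 0 0; 0 0 0.5 0 0 0"}}

```text
clock: 7.5
eef_pos: [0.4427, -0.0493, -0.0009]
tool_rot: [-0.41, -3.114, -0.0]
contact_force: [0.5, 0.2, -0.2]
finger_gap: 0.0856
gripper_force: 0.0
```

{"name": "apply_moves", "arguments": {"motion": "0 0 0.2 0 0 0; 0 0 0.4 0 0 0; 0 0 0.4 0 0 0"}}

```text
clock: 7.88
eef_pos: [0.4426, -0.0493, -0.005]
tool_rot: [-0.41, -3.114, -0.0]
contact_force: [-0.8, -0.0, -1.2]
finger_gap: 0.0853
gripper_force: 0.0
```

{"name": "apply_moves", "arguments": {"motion": "0 0 0.2 0 0 0; 0 0 0.4 0 0 0; 0 0 0.4 0 0 0"}}

```text
clock: 8.25
eef_pos: [0.4427, -0.0493, -0.0089]
tool_rot: [-0.41, -3.114, -0.0]
contact_force: [0.4, 0.8, -0.1]
finger_gap: 0.0854
gripper_force: 0.0
```

{"name": "apply_moves", "arguments": {"motion": "0 0 -0.2 0 0 0; 0 0 -0.2 0 0 0; 0 0 -0.2 0 0 0; 0 0 -0.2 0 0 0; 0 0 -0.2 0 0 0", "grip": 0.7, "newtons": 40}}

```text
clock: 8.88
eef_pos: [0.4427, -0.0494, -0.0063]
tool_rot: [0.41, 3.115, -0.0]
contact_force: [-0.2, -0.6, 6.6]
finger_gap: 0.0685
gripper_force: 45.7
```

```bash
python3 - <<'E'
from h import *
s,R=st(); print(s["eef_pos"],s["finger_gap"],s["gripper_force"],s["contact_force"])
# pan x dir 174.2deg; drive centre = TCP + .012*(drive -x dir): place so drive centre on pan
a=np.radians(174.2); P=np.array([.557,-.1325]); g=P+.0125*np.array([np.cos(a),np.sin(a)]); print(g)
print(togo([g[0],g[1],.16],np.radians(84.2)))
E
```

```text
[ 0.44267388 -0.04936298 -0.00630305] 0.06854498358975318 45.727956891059875 [-0.20502274 -0.57109956  6.58276118]
[ 0.54456399 -0.1312368 ]
[array([-11.96,  -5.27, -16.63]), array([-0.  ,  0.01, -9.19])]
```

{"name": "apply_moves", "arguments": {"motion": "1.5 0 -2 0 0 0; 2.5 0 -6 0 0 0; 2.5 0 -11 0 0 0; 2.5 0 -16 0 0 0; -1.5 -1.6 -16.6 0 0 -4; -6 -3.4 -16.6 0 0 -9.2; -10 -4.6 -16.6 0 0 -9.2; -12 -5.3 -16.6 0 0 -9.2"}}

```text
clock: 9.88
eef_pos: [0.5469, -0.1331, 0.1592]
tool_rot: [0.159, 3.136, -0.001]
contact_force: [0.5, -0.1, 0.2]
finger_gap: 0.0686
gripper_force: 46.0
```

```bash
python3 - <<'E'
from h import *
s,_=st(); print(s["finger_gap"],s["eef_pos"],togo([.5438,-.1312,.09],np.radians(84.2)))
c,im=look("w4")
E
```

```text
0.06859417366751536 [ 0.54690722 -0.13306815  0.15916207] [array([0.34, 0.16, 6.92]), array([-0.04,  0.1 , -0.02])]
```

View pics/w4.png

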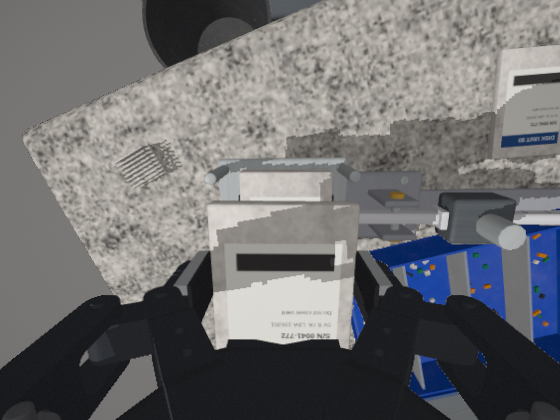

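The drive hangs level and square between the front posts (218,172) and (350,172). Lower it and feel for the pile.

{"name": "apply_moves", "arguments": {"motion": "0.3 0.1 2 0 0 0; 0.3 0.15 4 0 0 0; 0.3 0.15 5.5 0 0 0; 0.3 0.15 6.2 0 0 0; 0.3 0.15 6.2 0 0 0; 0.3 0.15 6.2 0 0 0"}}

```text
clock: 10.68
eef_pos: [0.5426, -0.13, 0.0978]
tool_rot: [0.158, 3.136, -0.001]
contact_force: [-0.2, 0.0, 0.1]
finger_gap: 0.0686
gripper_force: 46.0
```

```bash
python3 - <<'E'
from h import *
s,_=st(); print(s["contact_force"],s["ft_torque"],togo([.5438,-.1312,.08],np.radians(84.2)))
c,im=look("w4b"); q=cast(c,[(208,203),(357,203)],.095)
E
```

```text
[-0.15878922  0.0443897   0.14013537] [-0.01297996  0.02023942 -0.03872216] [array([-0.13, -0.11,  1.78]), array([-0.02,  0.07,  0.02])]
```

{"name": "apply_moves", "arguments": {"motion": "0 0 0.2 0 0 0; 0 0 0.4 0 0 0; 0 0 0.6 0 0 0; 0 0 0.6 0 0 0"}}

```text
clock: 11.22
eef_pos: [0.542, -0.1297, 0.091]
tool_rot: [-0.159, -3.137, -0.0]
contact_force: [-0.8, -0.6, -1.4]
finger_gap: 0.0686
gripper_force: 46.0
```

{"name": "apply_moves", "arguments": {"motion": "-0.1 -0.1 0.15 0 0 0; -0.15 -0.1 0.3 0 0 0; -0.15 -0.1 0.4 0 0 0; -0.15 -0.1 0.4 0 0 0"}}

```text
clock: 11.72
eef_pos: [0.5434, -0.1309, 0.0871]
tool_rot: [-0.158, -3.137, -0.0]
contact_force: [0.7, 0.6, -1.0]
finger_gap: 0.0682
gripper_force: 46.0
```

{"name": "apply_moves", "arguments": {"motion": "0 0 0.2 0 0 0; 0 0 0.4 0 0 0; 0 0 0.5 0 0 0; 0 0 0.5 0 0 0"}}

```text
clock: 12.22
eef_pos: [0.5435, -0.1309, 0.0821]
tool_rot: [-0.158, -3.137, -0.0]
contact_force: [-0.4, 0.7, 0.0]
finger_gap: 0.0684
gripper_force: 46.0
```

Still free; go on in millimetre steps.

{"name": "apply_moves", "arguments": {"motion": "0 0 0.1 0 0 0; 0 0 0.2 0 0 0; 0 0 0.2 0 0 0"}}

```text
clock: 12.6
eef_pos: [0.5435, -0.1309, 0.0802]
tool_rot: [-0.158, -3.137, -0.0]
contact_force: [-0.6, -1.2, -0.5]
finger_gap: 0.0683
gripper_force: 46.0
```

{"name": "apply_moves", "arguments": {"motion": "0 0 0.1 0 0 0; 0 0 0.2 0 0 0; 0 0 0.2 0 0 0"}}

```text
clock: 12.98
eef_pos: [0.5436, -0.131, 0.0795]
tool_rot: [0.158, 3.137, -0.0]
contact_force: [-2.9, 0.2, 7.8]
finger_gap: 0.0686
gripper_force: 46.9
```

{"name": "apply_moves", "arguments": {"motion": "0 0 0.1 0 0 0; 0 0 0.1 0 0 0; 0 0 0.1 0 0 0"}}

```text
clock: 13.35
eef_pos: [0.5436, -0.131, 0.0794]
tool_rot: [0.159, 3.137, -0.0]
contact_force: [-3.2, 0.1, 14.2]
finger_gap: 0.0683
gripper_force: 47.6
```

Contact at TCP 0.0795 (underside 0.086, pack of two as the view suggested). Ease off, release, rise.

{"name": "apply_moves", "arguments": {"motion": "0 0 -0.2 0 0 0; 0 0 -0.2 0 0 0; 0 0 -0.2 0 0 0"}}

```text
clock: 13.72
eef_pos: [0.5438, -0.1311, 0.0796]
tool_rot: [0.159, 3.137, -0.0]
contact_force: [-0.8, 1.0, 5.9]
finger_gap: 0.0687
gripper_force: 46.7
```

{"name": "apply_moves", "arguments": {"motion": "0 0 0 0 0 0; 0 0 0 0 0 0; 0 0 0 0 0 0; 0 0 -1 0 0 0; 0 0 -3 0 0 0; 0 0 -7 0 0 0; 0 0 -12 0 0 0; 0 0 -12 0 0 0", "grip": 1}}

```text
clock: 14.72
eef_pos: [0.5464, -0.1321, 0.2041]
tool_rot: [0.158, 3.128, -0.006]
contact_force: [-0.1, 0.3, -0.2]
finger_gap: 0.0858
gripper_force: 0.0
```

```bash
python3 - <<'E'
from h import *
s,_=st(); print(s["finger_gap"],s["eef_pos"],togo([.5,.114,.18],np.radians(90)))
c,im=look("w5")
E
```

```text
0.08577295095881032 [ 0.54638867 -0.1321338   0.2040733 ] [array([ 7.11, 24.03,  2.25]), array([-0.23,  0.56, -5.77])]
```

View pics/w5.png

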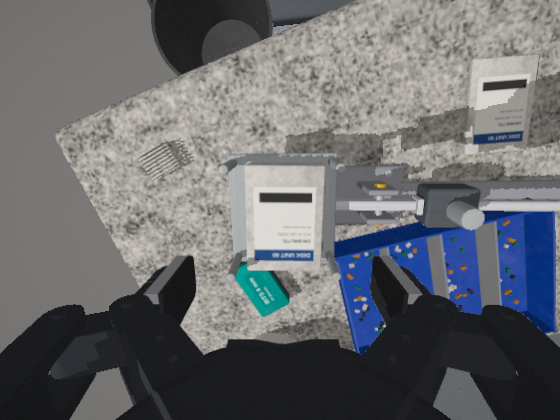

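Drive C sits square between the posts (corners about (245,163)–(323,270)). On to drive B.

{"name": "apply_moves", "arguments": {"motion": "1.8 5.5 0.5 0 0 -2; 3.6 11 1 0 0 -4; 5.4 16.5 1.6 0 0 -5.8; 7.1 21 2.2 0 0 -5.8; 7.1 24 2.2 0 0 -5.8; 7.1 24 2.2 0 0 -5.8; 7.1 24 2.2 0 0 -5.8"}}

```text
clock: 15.65
eef_pos: [0.4965, 0.1145, 0.1765]
tool_rot: [0.001, -3.14, 0.001]
contact_force: [-0.6, -0.2, -0.6]
finger_gap: 0.0855
gripper_force: 0.0
```

```bash
python3 - <<'E'
from h import *
import pickle
c=pickle.load(open("w5.pkl","rb"))
a=np.radians(-5.8); ex=np.array([np.cos(a),np.sin(a)]); ey=np.array([-ex[1],ex[0]])
q=cast(c,[(246,163),(323,163),(321,271),(245,270)],.0945); d=q.mean(0)[:2]-[.557,-.1325]; print("C on pan",d@ex,d@ey,np.linalg.norm(q-np.roll(q,1,0),axis=1))
p=cast(c,[(223,170),(337,170)],.117); print("posts front",p, "expect", np.array([.557,-.1325])-.047*ex-.046*ey,np.array([.557,-.1325])-.047*ex+.046*ey)
c,im=look("w6"); print(st()[0]["eef_pos"]); print(*finddrive(c,im,[.48,.114,.0085]),sep="\n")
E
```

```text
C on pan 0.001965579009286048 0.0006017800450401207 [0.10102923 0.06588413 0.10189534 0.07218774]
posts front [[ 0.50669057 -0.17476452  0.117     ]
 [ 0.51561524 -0.08576481  0.117     ]] expect [ 0.50559202 -0.17351487] [ 0.5148892  -0.08198584]
[0.49676743 0.11414516 0.17671533]
(np.float64(0.17429335176401764), array([654.2, 108.4]), array([133.1,  70.4]), np.float32(83.2))
(np.float64(0.21534080345642484), array([670.1,  12.8]), array([69.7, 42.6]), np.float32(8.9))
```

View pics/w6.png

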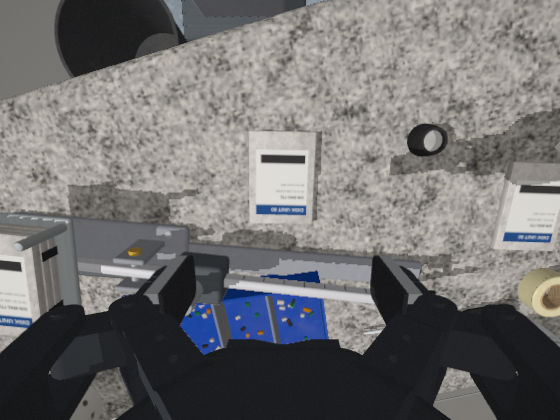

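Drive B spans (250,131)–(316,221), nearly aligned with the tool.

```bash
python3 - <<'E'
from h import *
import pickle
c=pickle.load(open("w6.pkl","rb"))
q=cast(c,[(250,131),(319,132),(313,222),(249,220)],.0085); print(q.mean(0),np.linalg.norm(q-np.roll(q,1,0),axis=1),[np.degrees(np.arctan2(*(q[i]-q[j])[[1,0]])).round(1) for i,j in((0,3),(1,2))])
D=q.mean(0)
print(togo([D[0]-.01,D[1],.03],np.radians(89)))
E
```

```text
[0.47910799 0.11510587 0.0085    ] [0.09550636 0.07087301 0.09681644 0.07118077] [np.float64(177.7), np.float64(177.9)]
[array([ 2.75,  0.1 , 14.68]), array([-0.02, -0.08,  0.97])]
```

{"name": "apply_moves", "arguments": {"motion": "0.9 0 5 0 0 1; 1.8 0.1 10 0 0 2.2; 2.7 0.1 14 0 0 2.2; 2.7 0.1 17 0 0 2.2; 2.7 0.1 17.6 0 0 2.2; 2.7 0.1 17.6 0 0 2.2"}}

```text
clock: 16.45
eef_pos: [0.4706, 0.1153, 0.0014]
tool_rot: [0.062, 3.141, -0.0]
contact_force: [0.4, -0.0, -0.1]
finger_gap: 0.0852
gripper_force: 0.0
```

```bash
python3 - <<'E'
from h import *
print(togo([.469,.115,-.004],np.radians(87.8)))
E
```

```text
[array([ 0.16, -0.03,  0.54]), array([-0.  ,  0.01, -0.06])]
```

{"name": "apply_moves", "arguments": {"motion": "0.1 0 0.5 0 0 0; 0.1 0 0.5 0 0 0; 0.1 0 0.5 0 0 0"}}

```text
clock: 16.82
eef_pos: [0.4695, 0.1161, -0.0032]
tool_rot: [0.06, 3.14, 0.0]
contact_force: [-0.7, 0.4, 1.0]
finger_gap: 0.0854
gripper_force: 0.0
```

{"name": "apply_moves", "arguments": {"motion": "0 0 0 0 0 0; 0 0 0 0 0 0; 0 0 0 0 0 0; 0 0 0 0 0 0; 0 0 0 0 0 0", "grip": 0.7}}

```text
clock: 17.45
eef_pos: [0.4693, 0.116, -0.0029]
tool_rot: [0.06, 3.14, -0.0]
contact_force: [-0.6, -0.8, 7.2]
finger_gap: 0.0683
gripper_force: 43.1
```

```bash
python3 - <<'E'
from h import *
s,_=st(); off=.4791-s["eef_pos"][0]; print(off)
a=np.radians(174.2); g=np.array([.556,-.1325])+off*np.array([np.cos(a),np.sin(a)]); print(g,togo([g[0],g[1],.16],np.radians(84.2)))
E
```

```text
0.009761342867576905
[ 0.54628863 -0.13151355] [array([ -8.65, -24.44, -16.28]), array([0.  , 0.06, 3.62])]
```

{"name": "apply_moves", "arguments": {"motion": "0 0 -3 0 0 0; 0 0 -8 0 0 0; 0 0 -13 0 0 0; -1 -3 -16.3 0 0 1; -3 -9 -16.3 0 0 2; -5.2 -15 -16.3 0 0 3.6; -7.2 -20.5 -16.3 0 0 3.6; -8.6 -24.4 -16.3 0 0 3.6"}}

```text
clock: 18.45
eef_pos: [0.5463, -0.1338, 0.1593]
tool_rot: [0.161, 3.137, -0.001]
contact_force: [-0.1, 0.6, -1.6]
finger_gap: 0.0683
gripper_force: 46.5
```

{"name": "apply_moves", "arguments": {"motion": "0 0 0 0 0 0; 0 0 0 0 0 0"}}

```text
clock: 18.7
eef_pos: [0.5445, -0.1303, 0.1587]
tool_rot: [-0.159, -3.135, -0.002]
contact_force: [-0.5, -0.5, -1.2]
finger_gap: 0.0684
gripper_force: 46.5
```

```bash
python3 - <<'E'
from h import *
print(togo([.5463,-.1315,.106],np.radians(84.2)))
c,im=look("w7")
E
```

```text
[array([-0.2 , -0.11,  5.27]), array([ 0.07, -0.13, -0.  ])]
```

View pics/w7.png

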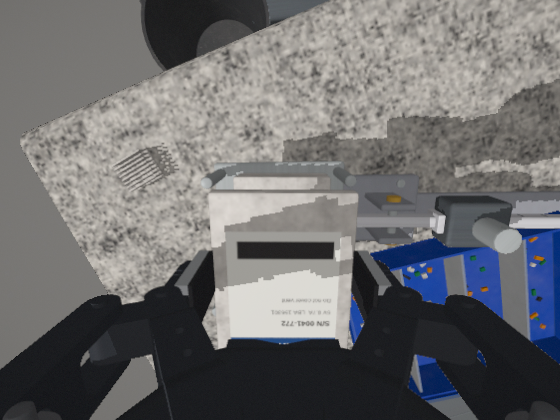

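Drive B hangs square over the posts, with its front edge at row 192. Lowering now; contact should come near TCP 0.09.

{"name": "apply_moves", "arguments": {"motion": "-0.2 -0.1 2 0 0 0; -0.2 -0.1 4 0 0 0; -0.2 -0.1 5 0 0 0; -0.2 -0.1 5.5 0 0 0; -0.2 -0.1 5.5 0 0 0"}}

```text
clock: 19.38
eef_pos: [0.5476, -0.1319, 0.1043]
tool_rot: [-0.157, -3.137, -0.0]
contact_force: [-0.1, -0.4, -1.6]
finger_gap: 0.0686
gripper_force: 46.5
```

{"name": "apply_moves", "arguments": {"motion": "0 0 0.2 0 0 0; 0 0 0.4 0 0 0; 0 0 0.5 0 0 0; 0 0 0.5 0 0 0"}}

```text
clock: 19.88
eef_pos: [0.5476, -0.1323, 0.0992]
tool_rot: [-0.159, -3.138, -0.0]
contact_force: [-0.5, -0.2, -0.8]
finger_gap: 0.0681
gripper_force: 46.5
```

{"name": "apply_moves", "arguments": {"motion": "0 0 0.1 0 0 0; 0 0 0.2 0 0 0; 0 0 0.2 0 0 0"}}

```text
clock: 20.25
eef_pos: [0.5475, -0.1323, 0.0971]
tool_rot: [-0.158, -3.137, -0.0]
contact_force: [-0.6, -0.1, -1.3]
finger_gap: 0.0682
gripper_force: 46.5
```

{"name": "apply_moves", "arguments": {"motion": "0 0 0.1 0 0 0; 0 0 0.2 0 0 0; 0 0 0.2 0 0 0"}}

```text
clock: 20.62
eef_pos: [0.5475, -0.1323, 0.0951]
tool_rot: [-0.158, -3.137, -0.0]
contact_force: [0.7, 0.0, -0.3]
finger_gap: 0.0683
gripper_force: 46.5
```

{"name": "apply_moves", "arguments": {"motion": "0.05 0 0.1 0 0 0; 0.05 0 0.2 0 0 0; 0.05 0 0.2 0 0 0"}}

```text
clock: 21.0
eef_pos: [0.547, -0.1322, 0.0931]
tool_rot: [-0.158, -3.137, -0.0]
contact_force: [-0.5, -0.5, -1.3]
finger_gap: 0.0681
gripper_force: 46.5
```

{"name": "apply_moves", "arguments": {"motion": "0 0 0.1 0 0 0; 0 0 0.2 0 0 0; 0 0 0.2 0 0 0"}}

```text
clock: 21.38
eef_pos: [0.5472, -0.1323, 0.0916]
tool_rot: [0.159, 3.137, -0.0]
contact_force: [-0.6, -0.1, 2.6]
finger_gap: 0.0681
gripper_force: 46.9
```

{"name": "apply_moves", "arguments": {"motion": "0 0 0.1 0 0 0; 0 0 0.1 0 0 0; 0 0 0.1 0 0 0"}}

```text
clock: 21.75
eef_pos: [0.5472, -0.1323, 0.0914]
tool_rot: [0.159, 3.137, -0.0]
contact_force: [-2.0, 0.6, 9.4]
finger_gap: 0.0681
gripper_force: 47.5
```

Contact at 0.0915, as predicted. Release, rise, and go to drive A.

{"name": "apply_moves", "arguments": {"motion": "0 0 -0.1 0 0 0; 0 0 -0.1 0 0 0"}}

```text
clock: 22.0
eef_pos: [0.5472, -0.1323, 0.0915]
tool_rot: [0.159, 3.137, -0.0]
contact_force: [-1.2, 0.2, 4.9]
finger_gap: 0.0683
gripper_force: 47.1
```

{"name": "apply_moves", "arguments": {"motion": "0 0 0 0 0 0; 0 0 0 0 0 0; 0 0 0 0 0 0; 0 0 -1 0 0 0; 0 0 -3 0 0 0; 0 0 -7 0 0 0; 0 0 -11 0 0 0; 0 0 -11 0 0 0", "grip": 1}}

```text
clock: 23.0
eef_pos: [0.5495, -0.1332, 0.2053]
tool_rot: [0.158, 3.129, -0.005]
contact_force: [0.8, -0.1, 0.1]
finger_gap: 0.0853
gripper_force: 0.0
```

```bash
python3 - <<'E'
from h import *
s,_=st(); print(s["finger_gap"],s["eef_pos"],togo([.525,.39,.18],np.radians(90)))
c,im=look("w8"); print(*finddrive(c,im,[.557,-.1325,.103],.103),sep="\n")
c=camera_model("top"); im=snapshot("top")[:,:,::-1]; cv2.imwrite("pics/top1.png",im)
E
```

```text
0.08534882509423379 [ 0.54947285 -0.13320176  0.20534281] [array([ 7.72, 51.82,  2.32]), array([-0.19,  0.47, -5.77])]
(np.float64(0.13793809855171835), array([637.3, -20.3]), array([127.3, 127. ]), np.float32(9.2))
(np.float64(0.2301816193727445), array([633.6,  84.6]), array([142.9,  62.5]), np.float32(8.8))
```

{"name": "apply_moves", "arguments": {"motion": "0.9 5.8 0.3 0 0 -1; 1.8 11.6 0.6 0 0 -2; 2.6 17.4 0.9 0 0 -3; 3.5 23.2 1.2 0 0 -4; 4.3 29 1.5 0 0 -5; 5.2 34.8 1.8 0 0 -5.8; 6.1 40.6 2.1 0 0 -5.8; 6.9 46.4 2.3 0 0 -5.8"}}

```text
clock: 24.1
eef_pos: [0.5238, 0.3378, 0.1763]
tool_rot: [0.001, -3.138, 0.003]
contact_force: [0.7, -0.4, 0.8]
finger_gap: 0.0854
gripper_force: 0.0
```

{"name": "apply_moves", "arguments": {"motion": "0.8 5.4 0 0 0 0; 0.8 5.4 0 0 0 0; 0.8 5.4 0 0 0 0; 0.8 5.4 0 0 0 0"}}

```text
clock: 24.6
eef_pos: [0.5172, 0.3887, 0.1775]
tool_rot: [-0.002, -3.14, 0.002]
contact_force: [-0.2, 0.2, 0.6]
finger_gap: 0.085
gripper_force: 0.0
```

```bash
python3 - <<'E'
from h import *
print(st()[0]["eef_pos"]); c,im=look("w9")
a=cv2.imread("pics/w8.png");b=cv2.imread("pics/w9.png")
cv2.imwrite("pics/pair.png",np.hstack([a[100:340,180:460],b[60:300,100:480]]))
E
```

```text
[0.5171785  0.38870962 0.17752594]
```

View pics/pair.png

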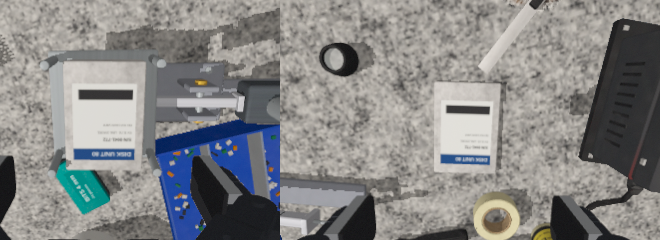

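The stack on the pan is square (left half). Drive A is at w9 (255,142)–(318,232), upright, with the tape roll behind it.

```bash
python3 - <<'E'
from h import *
import pickle
c=pickle.load(open("w8.pkl","rb"))
a=np.radians(-5.8); ex=np.array([np.cos(a),np.sin(a)]); ey=np.array([-ex[1],ex[0]])
q=cast(c,[(244,162),(324,162),(323,270),(247,268)],.103); d=q.mean(0)[:2]-[.557,-.1325]; print("B on pan",d@ex,d@ey,np.linalg.norm(q-np.roll(q,1,0),axis=1))
c=pickle.load(open("w9.pkl","rb"))
q=cast(c,[(255,142),(320,143),(315,233),(254,230)],.0085); D=q.mean(0); print(D,np.linalg.norm(q-np.roll(q,1,0),axis=1),[np.degrees(np.arctan2(*(q[i]-q[j])[[1,0]])).round(1) for i,j in((0,3),(1,2))])
print(togo([D[0]-.01,D[1],-.0025],np.radians(88)))
E
```

```text
B on pan 0.0015351721886174583 0.0006188909739621046 [0.09678428 0.06645272 0.0987675  0.07001213]
[0.51163828 0.39273004 0.0085    ] [0.09650569 0.06760509 0.0990023  0.06879788] [np.float64(177.9), np.float64(178.6)]
[array([ 1.56,  0.41, 18.04]), array([-0.05, -0.06,  1.9 ])]
```

{"name": "apply_moves", "arguments": {"motion": "0.5 0.1 5 0 0 1; 1 0.2 10 0 0 1.9; 1.5 0.4 14 0 0 1.9; 1.5 0.4 17 0 0 1.9; 1.5 0.4 17 0 0 1.9; 1.5 0.4 17 0 0 1.9"}}

```text
clock: 25.4
eef_pos: [0.5034, 0.3941, 0.0094]
tool_rot: [0.053, 3.139, 0.001]
contact_force: [-0.1, 0.0, -0.2]
finger_gap: 0.0854
gripper_force: 0.0
```

```bash
python3 - <<'E'
from h import *
print(togo([.5016,.3927,-.0025],np.radians(88)))
E
```

```text
[array([ 0.18, -0.15,  1.19]), array([0.05, 0.1 , 0.05])]
```

{"name": "apply_moves", "arguments": {"motion": "0.1 -0.1 0.7 0 0 0; 0.1 -0.1 1.1 0 0 0; 0.1 -0.1 1.1 0 0 0; 0.1 -0.1 1.1 0 0 0"}}

```text
clock: 25.9
eef_pos: [0.5013, 0.3935, -0.0025]
tool_rot: [0.051, 3.141, 0.0]
contact_force: [-0.5, -0.1, 0.1]
finger_gap: 0.0853
gripper_force: 0.0
```

{"name": "apply_moves", "arguments": {"motion": "0 0 0 0 0 0; 0 0 0 0 0 0; 0 0 0 0 0 0; 0 0 0 0 0 0; 0 0 0 0 0 0", "grip": 0.7}}

```text
clock: 26.52
eef_pos: [0.5012, 0.3934, -0.002]
tool_rot: [0.051, 3.141, 0.0]
contact_force: [-1.2, -0.1, 5.5]
finger_gap: 0.0683
gripper_force: 44.4
```

```bash
python3 - <<'E'
from h import *
s,_=st(); off=.5116-s["eef_pos"][0]; print(off)
a=np.radians(174.2); g=np.array([.556,-.1325])+off*np.array([np.cos(a),np.sin(a)]); print(g,togo([g[0],g[1],.16],np.radians(84.2)))
E
```

```text
0.010350967152587542
[ 0.54570202 -0.13145397] [array([ -6.17, -52.31, -16.2 ]), array([0.01, 0.02, 3.92])]
```

{"name": "apply_moves", "arguments": {"motion": "0 0 -3 0 0 0; 0 0 -8 0 0 0; 0 0 -13 0 0 0; -0.5 -4 -16.5 0 0 0; -1.2 -10 -17 0 0 1; -1.9 -16 -17 0 0 2; -2.6 -22 -17 0 0 3; -3.3 -28 -17 0 0 3.9"}}

```text
clock: 27.52
eef_pos: [0.5248, 0.1107, 0.1671]
tool_rot: [0.159, 3.137, 0.0]
contact_force: [0.2, 0.7, -0.9]
finger_gap: 0.0679
gripper_force: 45.7
```

{"name": "apply_moves", "arguments": {"motion": "-0.8 -6 0 0 0 0; -1.4 -12 0 0 0 0; -2.2 -18 0 0 0 0; -2.7 -22.5 0 0 0 0; -2.9 -24.1 0 0 0 0; -2.9 -24.1 0 0 0 0; -2.9 -24.1 0 0 0 0"}}

```text
clock: 28.4
eef_pos: [0.529, -0.1286, 0.167]
tool_rot: [-0.156, -3.136, -0.002]
contact_force: [-0.8, 0.3, -0.4]
finger_gap: 0.0679
gripper_force: 45.7
```

```bash
python3 - <<'E'
from h import *
print(togo([.5457,-.1315,.116],np.radians(84.2)), st()[0]["eef_pos"],st()[0]["finger_gap"])
E
```

```text
[array([-1.7 , -0.13,  5.09]), array([ 0.06, -0.07,  0.09])] [ 0.52901539 -0.12857512  0.16696828] 0.06788052112008547
```

{"name": "apply_moves", "arguments": {"motion": "-1 0 1 0 0 0; -1.7 -0.1 2.5 0 0 0; -1.7 -0.1 4 0 0 0; -1.7 -0.1 5 0 0 0; -1.7 -0.1 5 0 0 0"}}

```text
clock: 29.02
eef_pos: [0.5453, -0.1325, 0.1158]
tool_rot: [-0.158, -3.135, -0.002]
contact_force: [1.0, 0.2, -0.9]
finger_gap: 0.0679
gripper_force: 45.7
```

{"name": "apply_moves", "arguments": {"motion": "0 0 0.3 0 0 0; 0 0 0.6 0 0 0; 0 0 0.8 0 0 0; 0 0 0.8 0 0 0"}}

```text
clock: 29.52
eef_pos: [0.5463, -0.133, 0.1093]
tool_rot: [0.159, 3.138, -0.0]
contact_force: [-0.1, 0.3, -0.6]
finger_gap: 0.0677
gripper_force: 45.7
```

```bash
python3 - <<'E'
from h import *
print(togo([.5457,-.1315,.101],np.radians(84.2)), st()[0]["contact_force"])
c,im=look("w10"); 
E
```

```text
[array([0.08, 0.14, 0.83]), array([-0.  ,  0.  ,  0.02])] [-0.07333099  0.25401862 -0.56320589]
```

View pics/w10.png

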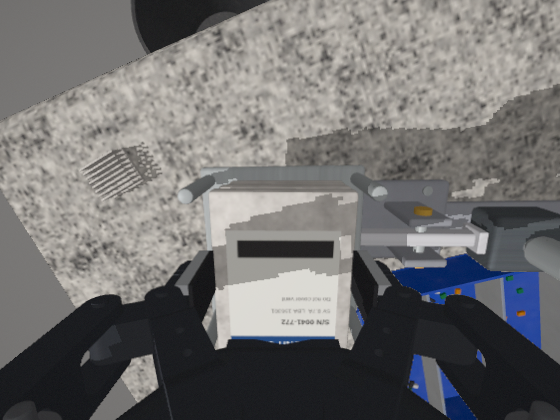

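The drive is centred over the pile, with its front edge at row 190 and the pile's edge just behind it. Feeling on down.

{"name": "apply_moves", "arguments": {"motion": "0.1 0.1 0.2 0 0 0; 0.1 0.1 0.4 0 0 0; 0.1 0.1 0.5 0 0 0; 0.1 0.1 0.5 0 0 0"}}

```text
clock: 30.08
eef_pos: [0.5454, -0.1318, 0.1041]
tool_rot: [-0.159, -3.137, -0.0]
contact_force: [0.1, 0.3, -0.8]
finger_gap: 0.0677
gripper_force: 45.7
```

{"name": "apply_moves", "arguments": {"motion": "0 0 0.1 0 0 0; 0 0 0.2 0 0 0; 0 0 0.2 0 0 0"}}

```text
clock: 30.45
eef_pos: [0.5454, -0.1318, 0.1022]
tool_rot: [-0.158, -3.137, -0.0]
contact_force: [-0.5, 0.3, -0.2]
finger_gap: 0.0679
gripper_force: 45.7
```

{"name": "apply_moves", "arguments": {"motion": "0 0 0.1 0 0 0; 0 0 0.2 0 0 0; 0 0 0.2 0 0 0"}}

```text
clock: 30.82
eef_pos: [0.5455, -0.1319, 0.1008]
tool_rot: [0.159, 3.137, -0.0]
contact_force: [-0.9, -0.3, 4.1]
finger_gap: 0.0679
gripper_force: 46.3
```

{"name": "apply_moves", "arguments": {"motion": "0 0 0 0 0 0; 0 0 0 0 0 0; 0 0 0 0 0 0; 0 0 0 0 0 0; 0 0 -1 0 0 0; 0 0 -3 0 0 0; 0 0 -7 0 0 0; 0 0 -10 0 0 0", "grip": 1}}

```text
clock: 31.82
eef_pos: [0.5459, -0.1321, 0.2024]
tool_rot: [0.158, 3.136, -0.001]
contact_force: [-0.3, 0.3, -0.3]
finger_gap: 0.0855
gripper_force: 0.0
```

{"name": "apply_moves", "arguments": {"motion": "0 0 0 0 0 0; 0 0 0 0 0 0"}}

```text
clock: 32.08
eef_pos: [0.5449, -0.1316, 0.2]
tool_rot: [-0.158, -3.137, -0.0]
contact_force: [0.6, 0.2, -0.1]
finger_gap: 0.0854
gripper_force: 0.0
```

```bash
python3 - <<'E'
from h import *
print(st()[0]["eef_pos"],togo([.5712,.0315,.15],np.radians(84.2)))
c,im=look("w11")
E
```

```text
[ 0.54487381 -0.13160927  0.19997552] [array([-0.98, 16.49,  5.  ]), array([ 0.01, -0.05,  0.02])]
```

View pics/w11.png

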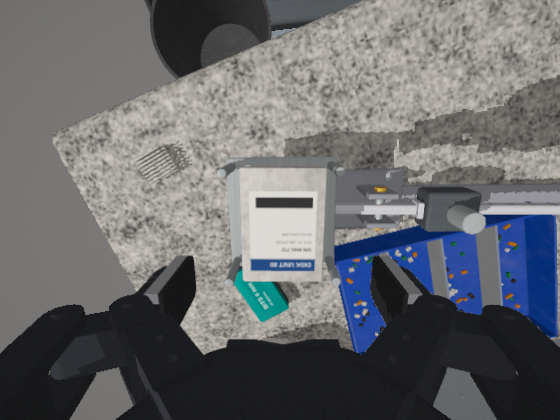

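The pile is complete and square: top drive at (239,166)–(325,282), between the post tops. Next is a reference view of the beam on its pan-down stop, from a side viewpoint, to track its tilt numerically.

```bash
python3 - <<'E'
from h import *
import pickle
c=pickle.load(open("w11.pkl","rb"))
a=np.radians(-5.8); ex=np.array([np.cos(a),np.sin(a)]); ey=np.array([-ex[1],ex[0]])
q=cast(c,[(240,167),(325,167),(323,282),(242,281)],.1115); d=q.mean(0)[:2]-[.557,-.1325]; print("A on pan",d@ex,d@ey,np.linalg.norm(q-np.roll(q,1,0),axis=1))
print(togo([.50,.17,.2],np.radians(84.2)))
E
```

```text
A on pan -0.0004398770869988194 0.0003415795686531725 [0.09960683 0.06702156 0.10058552 0.07112095]
[array([ 7.47, 29.54, -0.03]), array([ 0.04, -0.12,  0.02])]
```

{"name": "apply_moves", "arguments": {"motion": "1.3 5.5 0 0 0 0; 2.7 11 0 0 0 0; 4.2 16.5 0 0 0 0; 5.6 22 0 0 0 0; 7 27 0 0 0 0; 7.4 29.5 0 0 0 0; 7.4 29.5 0 0 0 0; 7.4 29.5 0 0 0 0"}}

```text
clock: 33.12
eef_pos: [0.5011, 0.1685, 0.1994]
tool_rot: [-0.158, -3.136, 0.001]
contact_force: [0.1, 0.2, 0.5]
finger_gap: 0.0858
gripper_force: 0.0
```

```bash
cat >> h.py <<'E'
H=np.array([.567,-.0339,.05]); EY=np.array([np.sin(np.radians(5.8)),np.cos(np.radians(5.8)),0])
def rail(c,im,lo,hi):
    """centre row of the bright rail at image columns along the beam, beyond the weight; line residual vs predicted tilt"""
    hsv=cv2.cvtColor(im,cv2.COLOR_BGR2HSV); out=[]
    for d in np.arange(lo,hi,.01):
        P=[H+d*EY+[0,0,.009+t*d] for t in(-.09,.09)]
        u=proj(c,P); n=60; w=np.linspace(0,1,n)[:,None]; pts=u[0]*(1-w)+u[1]*w
        g=cv2.remap(cv2.GaussianBlur(hsv[:,:,2],(3,3),0),pts[None,:,0].astype(np.float32),pts[None,:,1].astype(np.float32),1)[0].astype(int)
        out.append((d,g))
    return out
E
python3 - <<'E'
from h import *
c,im=look("v0"); print(st()[0]["eef_pos"])
for t in(-.06,0,.06): print(t,proj(c,[H+d*EY+[0,0,.009-t*d] for d in(.1,.2,.25,.3)]).round(0).tolist())
for d,g in rail(c,im,.12,.26)[::2]: print(round(d,2),g[::2])
E
```

```text
[0.50139156 0.1680978  0.1995647 ]
-0.06 [[192.0, 281.0], [287.0, 284.0], [336.0, 285.0], [386.0, 287.0]]
0 [[194.0, 278.0], [287.0, 278.0], [334.0, 278.0], [380.0, 278.0]]
0.06 [[195.0, 275.0], [287.0, 273.0], [332.0, 272.0], [375.0, 270.0]]
0.12 [144 154 166 175 185 194 200 204 209 211 213 215 215 216 216 215 214 213
 211 209 207 201 194 187 175 160 146 132 120 109]
0.14 [121 125 136 148 160 173 186 195 201 207 210 213 214 215 216 215 215 213
 212 210 205 198 190 175 158 143 129 115 117 118]
0.16 [115 117 120 126 137 149 164 179 189 199 206 209 212 213 214 214 214 213
 212 209 205 200 192 184 177 170 167 165 164 163]
0.18 [114 115 116 118 122 131 143 160 174 188 199 205 209 211 212 213 213 212
 211 209 206 200 194 185 176 170 164 162 161 161]
0.2 [129 120 117 114 114 117 124 137 154 171 189 198 205 208 210 210 210 209
 208 207 202 196 183 168 151 139 131 127 126 123]
0.22 [149 137 125 120 116 115 118 122 138 156 177 192 203 207 210 210 210 209
 208 206 203 193 181 165 154 148 149 152 156 158]
0.24 [173 159 143 128 120 116 115 118 127 141 163 183 199 205 208 209 209 208
 207 206 202 195 182 169 161 163 166 170 166 157]
0.26 [168 164 157 145 132 120 116 116 118 128 149 171 190 200 206 208 208 207
 207 206 200 186 167 150 148 153 161 158 151 146]
```

```bash
cat >> h.py <<'E'
def slope(c,im,lo,hi):
    D,Z=[],[]
    for d,g in rail(c,im,lo,hi):
        if g.max()<195: continue
        k=np.argmax(np.convolve(g,np.ones(9)/9,"same")); a=b=k
        while a>0 and g[a]>180:a-=1
        while b<59 and g[b]>180:b+=1
        if a==0 or b==59: continue
        f=lambda i,j:i+(180-g[i])/(g[j]-g[i])*(j-i)
        D.append(d); Z.append(d*(-.09+.18*(f(a,a+1)+f(b-1,b)*1-0)/2/59) if False else d*(-.09+.18*((f(a,a+1)+f(b,b-1))/2)/59))
    D,Z=np.array(D),np.array(Z); ok=np.ones(len(D),bool)
    for _ in range(3):
        p=np.polyfit(D[ok],Z[ok],1); ok=abs(np.polyval(p,D)-Z)<.0008
    return p.round(5),ok.sum(),(Z*1000).round(1)
E
python3 - <<'E'
from h import *
import pickle
c=pickle.load(open("v0.pkl","rb")); im=cv2.imread("pics/v0.png"); print(slope(c,im,.12,.27))
print(togo([.5712,.0305,.12],np.radians(84.2)))
E
```

```text
(array([ 0.02693, -0.00392]), np.int64(15), array([-0.9, -0.6, -0.5,  0.1,  0.6,  1.1,  1.3,  1.7,  1.3,  1.4,  1.8,
        6. ,  2.5,  3.2,  2.6,  3.3]))
[array([ -8.36, -12.97,   7.95]), array([-0.04, -0.08, -0.04])]
```

{"name": "apply_moves", "arguments": {"motion": "-2.8 -4.3 1 0 0 0; -5.6 -8.6 2 0 0 0; -8.4 -12.9 4 0 0 0; -8.4 -12.9 6 0 0 0; -8.4 -12.9 6 0 0 0; -8.4 -12.9 6 0 0 0", "grip": 0.5}}

```text
clock: 33.92
eef_pos: [0.572, 0.0319, 0.1406]
tool_rot: [0.16, 3.137, -0.0]
contact_force: [-0.4, -0.2, -0.4]
finger_gap: 0.0428
gripper_force: 0.0
```

```bash
python3 - <<'E'
from h import *
print(togo([.5712,.031,.083],np.radians(84.2)))
E
```

```text
[array([ 0.07, -0.1 ,  5.76]), array([-0.  ,  0.  , -0.02])]
```

{"name": "apply_moves", "arguments": {"motion": "0 -0.1 3 0 0 0; 0 -0.1 5.7 0 0 0; 0 -0.1 5.7 0 0 0; 0 -0.1 5.7 0 0 0"}}

```text
clock: 34.42
eef_pos: [0.5729, 0.0316, 0.0846]
tool_rot: [0.157, 3.135, -0.0]
contact_force: [0.3, 0.7, -0.2]
finger_gap: 0.0426
gripper_force: 0.0
```

{"name": "apply_moves", "arguments": {"motion": "0 0 0 0 0 0; 0 0 0 0 0 0; 0 0 0 0 0 0; 0 0 0 0 0 0", "grip": 0.15, "newtons": 30}}

```text
clock: 34.92
eef_pos: [0.573, 0.0312, 0.0848]
tool_rot: [0.159, 3.135, -0.0]
contact_force: [-0.3, -1.3, 6.0]
finger_gap: 0.019
gripper_force: 29.1
```

{"name": "apply_moves", "arguments": {"motion": "0 1 0 0 0 0; 0 2.5 0 0 0 0; 0 4 0.1 0 0 0; 0 5.5 0.1 0 0 0; 0 7 0.2 0 0 0; 0 8.5 0.2 0 0 0; 0 9.5 0.3 0 0 0; 0 10 0.3 0 0 0"}}

```text
clock: 35.92
eef_pos: [0.5818, 0.1315, 0.0799]
tool_rot: [-0.157, -3.137, 0.0]
contact_force: [-1.9, -2.9, 3.3]
finger_gap: 0.0187
gripper_force: 30.0
```

{"name": "apply_moves", "arguments": {"motion": "0 1 0 0 0 0; 0 2 0 0 0 0; 0 2.8 0 0 0 0; 0 2.9 0 0 0 0; 0 2.9 0 0 0 0"}}

```text
clock: 36.55
eef_pos: [0.5843, 0.1605, 0.0801]
tool_rot: [-0.159, -3.136, -0.002]
contact_force: [-3.4, 2.5, 2.0]
finger_gap: 0.0191
gripper_force: 30.0
```

{"name": "apply_moves", "arguments": {"motion": "0 0 0 0 0 0; 0 0 0 0 0 0; 0 0 0 0 0 0; 0 0 -3 0 0 0; 0 0 -7 0 0 0; 0 0 -11 0 0 0; 0 0 -12 0 0 0", "grip": 0.5}}

```text
clock: 37.42
eef_pos: [0.5871, 0.1598, 0.2033]
tool_rot: [0.159, 3.131, 0.002]
contact_force: [-0.6, 0.5, -0.8]
finger_gap: 0.0425
gripper_force: 0.0
```

```bash
python3 - <<'E'
from h import *
print(st()[0]["eef_pos"],togo([.5014,.1681,.1996],np.radians(84.2)))
E
```

```text
[0.58706841 0.1597561  0.20333474] [array([ 8.61, -0.04,  0.32]), array([0.08, 0.38, 0.  ])]
```

{"name": "apply_moves", "arguments": {"motion": "4 0 0.1 0 0 0; 8.4 0 0.2 0 0 0; 8.5 0 0.2 0 0 0; 8.5 0 0.2 0 0 0; 8.5 0 0.2 0 0 0; 8.5 0 0.2 0 0 0"}}

```text
clock: 38.17
eef_pos: [0.5015, 0.1681, 0.1981]
tool_rot: [0.159, 3.137, 0.0]
contact_force: [0.6, 0.1, 0.1]
finger_gap: 0.0427
gripper_force: 0.0
```

```bash
python3 - <<'E'
from h import *
c,im=look("v1"); print(st()[0]["eef_pos"]); print(slope(c,im,.08,.17));print(slope(c,im,.08,.29)); print(slope(c,im,.225,.29))
import pickle
c0=pickle.load(open("v0.pkl","rb")); print(slope(c0,cv2.imread("pics/v0.png"),.2,.3))
E
```

```text
[0.50125731 0.16807018 0.19807202]Traceback (most recent call last):
  File "<stdin>", line 2, in <module>
  File "h.py", line 62, in slope
    p=np.polyfit(D[ok],Z[ok],1); ok=abs(np.polyval(p,D)-Z)<.0008
    raise TypeError("expected non-empty vector for x")
TypeError: expected non-empty vector for x
```

```bash
cat >> h.py <<'E'
def slope2(c,im,lo,hi):
    g0=cv2.GaussianBlur(im.max(2),(3,3),0); D,Z=[],[]; hz=np.linspace(-.025,.025,126)
    for d in np.arange(lo,hi,.005):
        u=proj(c,H+d*EY+np.c_[hz*0,hz*0,hz+.009]).astype(np.float32)
        g=cv2.remap(g0,u[None,:,0].copy(),u[None,:,1].copy(),1)[0].astype(float)
        lab,n=__import__("scipy.ndimage").ndimage.label(g>180)
        for i in range(1,n+1):
            k=np.where(lab==i)[0]
            if k[0]>0 and k[-1]<125 and .004<hz[k[-1]]-hz[k[0]]<.02: D.append(d);Z.append(hz[k].mean())
    D,Z=np.array(D),np.array(Z); best=(0,)
    for m in np.arange(-.15,.15,.002):
        for b in np.arange(-.02,.02,.0005):
            n=(abs(Z-m*D-b)<.0008).sum()
            if n>best[0]: best=(n,m,b)
    ok=abs(Z-best[1]*D-best[2])<.0012; p=np.polyfit(D[ok],Z[ok],1)
    return p.round(4),ok.sum(),len(D),"h(.1),h(.25)mm",(np.polyval(p,[.1,.25])*1000).round(2)
E
python3 - <<'E'
from h import *
import pickle
for v in("v0","v1"):
    c=pickle.load(open(v+".pkl","rb")); im=cv2.imread(f"pics/{v}.png"); print(v,slope2(c,im,.06,.29))
E
```

```text
v0 (array([ 0.0371, -0.0051]), np.int64(34), 36, 'h(.1),h(.25)mm', array([-1.42,  4.14]))
v1 (array([-0.0289, -0.0037]), np.int64(13), 18, 'h(.1),h(.25)mm', array([ -6.59, -10.93]))
```

```bash
sed -i 's/    return p.round(4),ok.sum()/    slope2.pts=dict(zip(D[ok].round(3),Z[ok]))\n    return p.round(4),ok.sum()/' h.py; python3 - <<'E'
from h import *
import pickle
P={}
look("v2"); print(st()[0]["clock"])
for v in("v0","v1","v2"):
    c=pickle.load(open(v+".pkl","rb")); im=cv2.imread(f"pics/{v}.png"); print(v,slope2(c,im,.06,.3)); P[v]=slope2.pts
for v in("v1","v2"):
    d=np.array([k for k in P[v] if k in P["v0"]]); dz=np.array([P["v0"][k]-P[v][k] for k in d]); print(v,d,(dz/d).round(3),"LS tilt",-.06+(d@dz)/(d@d))
E
```

```text
38.275
v0 (array([ 0.0371, -0.0051]), np.int64(34), 36, 'h(.1),h(.25)mm', array([-1.42,  4.14]))
v1 (array([-0.0289, -0.0037]), np.int64(13), 18, 'h(.1),h(.25)mm', array([ -6.59, -10.93]))
v2 (array([-0.0241, -0.0043]), np.int64(12), 18, 'h(.1),h(.25)mm', array([ -6.73, -10.35]))
v1 [0.105 0.155 0.16  0.165] [0.05  0.058 0.057 0.058] LS tilt -0.0031351351351351295
v2 [0.105 0.155 0.16  0.165] [0.051 0.058 0.059 0.055] LS tilt -0.0036586059743954485
```

Tilt reads about 0 ± 0.005 and is steady. Check that the pile is undisturbed from the earlier viewpoint.

```bash
python3 - <<'E'
from h import *
print(togo([.5449,-.1316,.2],np.radians(84.2)))
E
```

```text
[array([ -7.39, -29.37,  -0.19]), array([ 0.  ,  0.01, -0.  ])]
```

{"name": "apply_moves", "arguments": {"motion": "-1.3 -5.5 0 0 0 0; -2.7 -11 0 0 0 0; -4.2 -16.5 0 0 0 0; -5.6 -22 0 0 0 0; -7 -27 0 0 0 0; -7.4 -29.5 0 0 0 0; -7.4 -29.5 0 0 0 0; -7.4 -29.5 0 0 0 0"}}

```text
clock: 39.28
eef_pos: [0.5439, -0.1318, 0.198]
tool_rot: [-0.158, -3.137, -0.002]
contact_force: [0.2, 0.2, -1.0]
finger_gap: 0.0425
gripper_force: 0.0
```

```bash
python3 - <<'E'
from h import *
import pickle
c,im=look("w12"); print(st()[0]["eef_pos"])
ex=np.array([EY[1],-EY[0]])
for v,z in(("w11",.1115),("w12",.1175)):
    c=pickle.load(open(v+".pkl","rb")); im=cv2.imread(f"pics/{v}.png"); hsv=cv2.cvtColor(im,cv2.COLOR_BGR2HSV)
    m=cv2.inRange(hsv,(100,110,40),(125,255,220)); m[:,330:]=0; m[:, :235]=0; m[:250]=0; m[278:]=0
    k=max(cv2.findContours(m,0,2)[0],key=cv2.contourArea); q=cv2.minAreaRect(k); b=cast(c,cv2.boxPoints(q),z)
    # dark barcode bar too
    m=(hsv[:,:,2]<70).astype(np.uint8); m[:,325:]=0; m[:,:240]=0; m[:180]=0; m[225:]=0
    k=max(cv2.findContours(m,0,2)[0],key=cv2.contourArea); q2=cv2.minAreaRect(k); b2=cast(c,cv2.boxPoints(q2),z)
    for B,Q in((b,q),(b2,q2)): d=B.mean(0)[:2]-[.557,-.1325]; print(v,np.round(Q[0]+Q[1],1),"pan frame mm",np.round([d@ex*1000,d@EY[:2]*1000],1))
E
```

```text
[ 0.54392649 -0.13142274  0.19807877]
w11 [282. 265.  62.  10.] pan frame mm [33.8 -0.1]
w11 [284.5 202.    8.   55. ] pan frame mm [-22.1   2. ]
w12 [286.5 269.5  10.9  63.3] pan frame mm [33.2  3.4]
w12 [289.  205.6   8.6  56.2] pan frame mm [-22.1   5.2]
```

The top drive moved 3.3 mm towards the hinge. A 0.06 rad swing of the beam gives 3.7 mm at that height, so this independently confirms the beam is level and the pile is undisturbed. Handing in.

```bash
python3 -c "
from bench import r
print(r.finish_job())"
```

```text
the job is handed in; nothing more can be done
None
```

I ran the weight back to its zero stop, stacked all three loose drives on the banded pack, and slid the weight out about 130 mm. My camera measurements put the beam within about 0.006 rad of level. The job is handed in; no verdict was shown.

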